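Run the larger tape out to the square

ROBOT

A 6-joint arm with a two-finger parallel gripper is mounted at the origin on the work surface. World frame = base frame: x ahead of the robot, y to its left, z up, the work surface at z = 0. Lengths are in m, angles in rad, forces in N, time in s.
With the tool pointing down it reaches from about 0.35 to 0.925 m from the base axis. Payload 6.4 kg.
Tool frame: the origin (TCP) lies between the finger pads; the fingertips stand manip.tip_extent ahead of it and the grasp point (between the pads) lies 11 mm behind it (manip.tip_extent is the distance from the TCP to the fingertips, in m); z points along the fingers, y is the line along which they close (so a half turn about z gives the same grasp; the last joint's range is limited). The gripper opens to 85 mm and grips with 20 to 120 N. Pads are 22 mm wide; open, the fingers measure 114 mm over their backs; the gripper's body (76 mm by 85 mm) begins 54 mm behind the grasp point. The pads swing forward as they close: fully open they stand 13 mm farther back than shut.
Start: joints at [1.074, 0.245, 1.558, -0, 1.339, -0.174], TCP at [0.206, 0.616, 0.239] pointing down, gripper open.
Joint ranges: [-3.13, 3.13], [-1.02, 2.26], [0.13, 2.54], [-0.95, 4.09], [0.21, 2.88], [-2.74, 2.74]. Speed limits (rad/s): [2.57, 2.57, 3.14, 3.14, 3.14, 3.14].

INTERFACE

Orientations are given as a unit quaternion [w, x, y, z].
In Python, from station import status, imaging, manip gives the robot as it stands.
- The arm moves only by the tool play_rows, never from a script. Its argument "increments" is a list of rows, each an object of numbers: "x", "y", "z": the shift along the world's x, y, z in cm; "rx", "ry", "rz": the turn, a rotation vector about the world's x, y, z in rad. In form: [{"x": .., "y": .., "z": .., "rx": .., "ry": .., "rz": ..}, ...]. A call has exactly 10 rows; each row shifts and turns the commanded pose from where the row before left it; what a row does not reach is not made up. A row lasts 1/12 s, in which the tool goes at most 41.7 mm and 7.16 degrees, less where a joint would pass 70% of its speed; a pose out of reach is approached as far as the arm can. A call with a gripper value outside its range is refused whole. "claw" is the closure, from -1 (fully open) to 1 (shut), set as the call begins (left out, the last holds). The fingers move at their own pace and stop on an object; "force" is the grip in N (left out, the last holds). Time passes only in rows, so rows that do not move let the fingers close, or fill a call up. It gives the time, the measured TCP pose, the force, the opening and the grip force at its end, in the units of the state.
- status.state(): the state, without advancing time (a new reading comes with each control period).
- imaging.get_image(name): name is "side" or "top" or "wrist"; returns a dict with "pixels" (480x640x3 uint8, red, green, blue), "z_map" (480x640 float32, m along the optical axis (not along the pixel's ray), 0 where there is no reading), "camera_matrix" (3x3 intrinsics, pixels), "R" (3x3) and "t" (3): a world point X has camera coordinates R X + t. Camera axes: x right, y down, z forward; pixel columns grow to the right and rows downward; lengths in m; the calibration is good to about 2 mm. A picture is of the moment at which its call begins.
- manip.hand_in(): hands the job in; it is judged then, once.
The state is a dict: "time_s": time; "q": joint angles; "joint_vel": joint speeds; "joint_efforts": joint torques, N m; "tool_pos": TCP position; "orientation": TCP orientation; "contact_force": force on the tool from outside, world axes, zero at the start; "wrist_torque": the same for the moment, N m; "opening": finger opening in m; "grasp_force": force on a finger pad.
Only numpy, scipy, OpenCV 4.12 (cv2) and the standard library are available. Lean on these libraries where they do the work, as an engineer would, in place of code of your own. Each camera call takes 0.05 s, during which the arm holds its last target. There are 200 camera calls.

TASK

Two sprung tape measures stand on feet on the worktop of this kitchen that is being fitted. Take the larger tape by its end piece and pull it straight out until the end piece stands over the middle of the steel blade of the joiner's square that marks the cut-out, and hold it still there for about two seconds so that the length can be read. Then ease the tape all the way back in without letting it snap back, and let go; leave the smaller tape's blade in its case.

Things in the scene. Friction and masses are not known exactly. Their poses are not given: they have to be found in the camera images.
- big_end (a point): Middle of the larger tape's end piece, 39 mm above the worktop: an upright black block with steel top and face, 18 mm long (x), 30 wide (y), 30 high (24 to 54 mm above the worktop), on a yellow blade 25 mm wide. x is level, the direction in which the blade pulls out, away from the case; z up. It moves along x only. Pinch it from above across its width (y).
- big_blade (a joint): How far the larger tape's blade is out, m: 0 fully in (its start), at most 0.17. A spring pulls it in with 3 N at 0, 5 N at 0.17; let go, it flies back. Grey case 70 mm long, 44 wide, top 84 mm above the worktop, fixed on a steel foot; its front is 35 mm behind (-x of) the end piece's middle when the blade is in.
- small_blade (a joint): The same for the smaller tape, to be left at 0: same materials and kind of foot, but the case is 46 mm long, 30 wide, top 60 mm above the worktop; blade 14 mm wide, end piece 18 mm wide. The tapes stand 0.2 to 0.33 m apart, side by side, either one on the left.
- square: Joiner's square, fixed flat on the worktop. Thin steel blade (20 x 170 x 2 mm) across the larger tape's line, 80 to 140 mm ahead of where its end piece starts. Origin: on the worktop, mid-width of the blade, below the tape's line; x: pulling direction; y: along the blade. Dark wooden stock (110 x 22 mm, 16 high) lies 80 to 102 mm to the +y side.
Not all that is in view belongs to the job. Leave any purple look-alike of the part that bears small_blade alone.

How it is judged:
On the way:
1. the larger tape's end piece is held still over the middle of the square's steel blade for 1.5 s (centre within 12 mm) (x of big_end in the frame of square between -0.012 and 0.012 m and velocity of joint big_blade between -0.02 and 0.02 m/s), for 1.5 s.
At the end, for the whole second after the job is handed in: After the hold at the square, the larger tape's blade is back in (less than 10 mm out) and let go, and the smaller tape's blade is in (less than 10 mm out) (value of joint each of big_blade, small_blade below 0.01 m); the robot touches nothing.
It fails at once if the larger tape's blade snaps back (runs in faster than 0.4 m/s while more than 50 mm out) (value of joint big_blade above 0.05 m and velocity of joint big_blade below -0.4 m/s).
It fails at once if the smaller tape's blade is pulled out more than 20 mm (value of joint small_blade above 0.02 m).
It also fails if it takes over 37 s, if anything falls off the work surface, if the arm or the gripper's body presses on something with over 40 N, if the wrist force passes 120 N, or if a joint passes its speed limit or range.

## Working session

There is one attempt and no reset: what is moved stays moved. The work goes in short steps, Python scripts to look and compute and a tool call to move; the robot and the scene stay as the last step left them, time stands still between calls to the robot, and variables do not carry over. Pictures are saved under pics/ and viewed, at most 10 in all, crops included, and the job is handed in when it is done.

Besides the shell and the picture viewer there is one more tool, called by a JSON object that holds its "op" and its "data", one argument or row to a line. play_rows: Moves the arm, as the interface text tells. Its arguments: {"type":"object","properties":{"increments":{"type":"array","items":{"type":"object","properties":{"x":{"type":"number"},"y":{"type":"number"},"z":{"type":"number"},"rx":{"type":"number"},"ry":{"type":"number"},"rz":{"type":"number"}}}},"claw":{"type":"number"},"force":{"type":"number"}},"required":["increments"]}

```bash
mkdir -p pics; cat > h.py <<'E'
from station import status, imaging, manip
import numpy as np, cv2
def grab(n):
    d=imaging.get_image(n); np.savez(f'{n}.npz',**d); return d
def load(n): return dict(np.load(f'{n}.npz'))
def pts(d):
    K=d['camera_matrix'];v,u=np.mgrid[:480,:640];z=d['z_map']
    c=np.stack([(u-K[0,2])/K[0,0]*z,(v-K[1,2])/K[1,1]*z,z],-1)
    return (c-d['t'])@d['R']
def ray(d,u,v,h):
    K=d['camera_matrix'];o=-d['R'].T@d['t'];r=d['R'].T@np.array([(u-K[0,2])/K[0,0],(v-K[1,2])/K[1,1],1])
    return o+r*(h-o[2])/r[2]
E
python3 - <<'E'
from h import *
a=grab('top');b=grab('side')
for n,d in (('top',a),('side',b)): cv2.imwrite(f'pics/{n}.png',d['pixels'][...,::-1])
print(manip.tip_extent,status.state()); print(-a['R'].T@a['t'],-b['R'].T@b['t'])
E
```

```text
0.008 {'time_s': 0.1, 'q': array([ 1.07391658e+00,  2.45796764e-01,  1.55889218e+00,  1.67595279e-06,
        1.33871431e+00, -1.74076792e-01]), 'joint_vel': array([ 0.00084039, -0.00084739, -0.0032321 , -0.00094675, -0.00180498,
       -0.00025028]), 'joint_efforts': array([-1.44851060e-04, -4.30677259e+01, -3.27128255e+01, -1.71800107e-04,
        2.84283902e-03,  1.51334416e-05]), 'tool_pos': array([0.20593856, 0.61599532, 0.23825687]), 'orientation': array([-2.98813837e-04,  1.60701750e-01,  9.87002598e-01, -8.54564791e-04]), 'contact_force': array([ 0.13376871, -0.13072497,  0.15450537]), 'wrist_torque': array([ 0.02366264, -0.00192256,  0.02582245]), 'grasp_force': 0.0, 'opening': 0.0855466444302399}
[0.48759645 0.00983305 0.71711244] [0.1967475  0.45095471 0.38438769]
```

View pics/top.png

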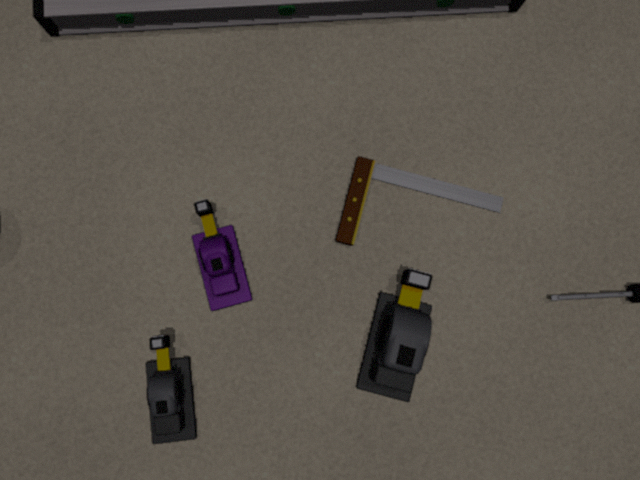

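View pics/side.png

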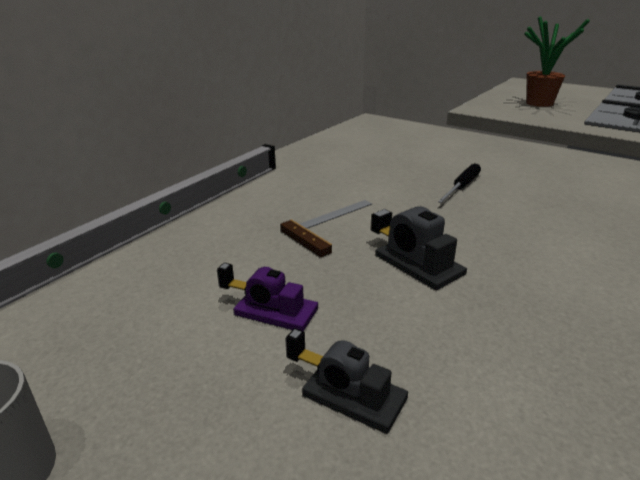

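In the top view, three end pieces could be taken for the big one: (418,280) the large grey tape, (160,342) the small grey tape, and (204,207) the purple look-alike. I choose (418,280), which has the largest case and the square's blade (375,172)–(502,205) ahead of it. In the side view the same end piece is at (382,220).

```bash
python3 - <<'E'
from h import *
a=load('top');b=load('side')
P=pts(a);I=a['pixels'];hsv=cv2.cvtColor(I,cv2.COLOR_RGB2HSV)
def roi(u0,u1,v0,v1):
    m=np.zeros((480,640),bool);m[v0:v1,u0:u1]=1;return m
# square blade: greyish-bluish low saturation
bl=roi(374,506,160,215)&(hsv[...,1]<30)&(hsv[...,2]>95)
n,l,s,c=cv2.connectedComponentsWithStats(bl.astype(np.uint8)); k=1+s[1:,4].argmax();print('blade',s[k],c[k])
def rect(m,h):
    w=np.array([ray(a,u,v,h)[:2] for v,u in np.argwhere(m)],np.float32); r=cv2.minAreaRect(w*1000);print(r);return r,w
rect(l==k,.002)
# end piece by height
Z=P[...,2]
e=roi(395,435,262,295)&(Z>.035)&(Z<.075)
print('zmap end top',np.median(Z[e]))
st=roi(395,435,262,295)&(hsv[...,1]<30)&(hsv[...,2]>110)
n,l,s,c=cv2.connectedComponentsWithStats(st.astype(np.uint8)); k=1+s[1:,4].argmax();print('steel',s[k],c[k],Z[l==k].mean(),P[l==k].mean(0))
rect(l==k,.054)
y=roi(390,430,280,310)&(hsv[...,0]>18)&(hsv[...,0]<35)&(hsv[...,1]>150);print('yellow',y.sum(),np.median(Z[y]));rect(y,float(np.median(Z[y])))
ft=roi(340,440,285,410)&(Z>.004)&(Z<.016)&(hsv[...,2]<80);print('foot',ft.sum(),np.median(Z[ft]));rect(ft,float(np.median(Z[ft])))
ft=roi(340,440,285,410)&(Z>.004);rect(ft,0.01)
sm=roi(130,200,325,445)&(Z>.01);print('small',P[sm].min(0),P[sm].max(0))
A=cv2.resize(I[255:305,385:445],None,fx=6,fy=6);B=cv2.resize(b['pixels'][200:250,355:415],None,fx=6,fy=6)
cv2.imwrite('pics/crop.png',np.hstack([A,B])[...,::-1])
E
```

```text
blade [ 374  164  128   47 1847] [435.44125609 186.4883595 ]
((631.6782836914062, -181.5238037109375), (165.70269775390625, 19.8839168548584), 74.49811553955078)
zmap end top 0.0537928848265074Traceback (most recent call last):
  File "<stdin>", line 17, in <module>
ValueError: attempt to get argmax of an empty sequence
```

```bash
python3 - <<'E'
from h import *
a=load('top');b=load('side')
P=pts(a);I=a['pixels'];hsv=cv2.cvtColor(I,cv2.COLOR_RGB2HSV);Z=P[...,2]
def roi(u0,u1,v0,v1):
    m=np.zeros((480,640),bool);m[v0:v1,u0:u1]=1;return m
def rect(t,m,h):
    w=np.array([ray(a,u,v,h)[:2] for v,u in np.argwhere(m)],np.float32); r=cv2.minAreaRect(w*1000);print(t,m.sum(),h,w.mean(0),np.round(np.array([*r[0],*r[1],r[2]]),1))
e=roi(395,435,262,292)&(Z>.047)&(Z<.06);rect('end top z',e,.054)
st=e&(hsv[...,2]>90);rect('steel',st,.054)
y=roi(390,430,280,310)&(hsv[...,0]>18)&(hsv[...,0]<35)&(hsv[...,1]>150);rect('yellow',y,float(np.median(Z[y])))
ft=roi(340,440,285,410)&(Z>.003)&(Z<.016)&(hsv[...,2]<90);rect('foot',ft,float(np.median(Z[ft])))
ca=roi(340,440,280,410)&(Z>.06);rect('casetop',ca,.07);print(Z[ca].max())
bl=roi(374,506,160,215)&(hsv[...,1]<30)&(hsv[...,2]>95);q=np.argwhere(bl);print(P[bl].mean(0))
sm=roi(130,200,325,445)&(Z>.01);print('small',P[sm].min(0),P[sm].max(0))
# side view check: end piece top
Q=pts(b);d=b['pixels'];es=roi(368,396,205,240)&(Q[...,2]>.05)&(Q[...,2]<.058);print('side end top',es.sum(),Q[es].mean(0),Q[es].min(0),Q[es].max(0))
A=cv2.resize(I[255:305,385:445],None,fx=6,fy=6);B=cv2.resize(d[200:250,355:415],None,fx=6,fy=6)
cv2.imwrite('pics/crop.png',np.hstack([A,B])[...,::-1])
E
```

```text
end top z 440 0.054 [ 0.515083   -0.13997924] [ 515.1 -139.9   30.6   19.3   74.5]
steel 176 0.054 [ 0.51477903 -0.14156975] [ 516.7 -142.2   21.4   15.2   74.1]
yellow 477 0.03162948593334457 [ 0.4948135  -0.13505866] [ 496.4 -134.    30.7   28.1   71. ]
foot 1754 0.01182499408239861 [ 0.43281654 -0.10232536] [ 440.  -119.1   67.   129.9   74.3]
casetop 2685 0.07 [ 0.44620022 -0.12014253] [ 442.9 -102.   109.7  139.8   89.8]
0.7171124391241315
[ 0.63194005 -0.1781228   0.00372617]
small [0.32776406 0.00983305 0.01000586] [0.48759645 0.17886351 0.71711244]
side end top 169 [ 0.50736543 -0.13091846  0.05344695] [ 0.47139841 -0.1527962   0.05017399] [ 0.52807643 -0.1013897   0.05798014]
```

View pics/crop.png

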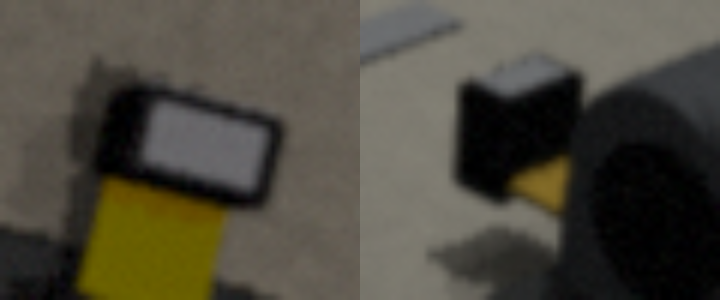

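The crop confirms it: steel-topped black block on a yellow blade in front of the big grey case, with its steel top centred near (208,150) in the left half. The end piece is at about (0.517,-0.142), top at 54 mm. The pull yaw is -15.5° and the square is about 121 mm ahead.

{"op": "play_rows", "data": {
  "claw": -1,
  "force": 60,
  "increments": [
    {"x": 0.5, "y": -1.2, "rz": 0.052},
    {"x": 1, "y": -2.5},
    {"x": 1, "y": -2.5},
    {"x": 1, "y": -2.5},
    {"x": 1, "y": -2.5},
    {"x": 1, "y": -2.5},
    {"x": 1, "y": -2.5},
    {"x": 1, "y": -2.5},
    {"x": 1, "y": -2.5},
    {"x": 1, "y": -2.5}
  ]
}}

```text
invalid input at $.increments[0]: expected keys x, y, z, rx, ry, rz
```

{"op": "play_rows", "data": {
  "increments": [
    {"x": 1, "y": -2.5},
    {"x": 1, "y": -2.5},
    {"x": 1, "y": -2.5},
    {"x": 1, "y": -2.5},
    {"x": 1, "y": -2.5},
    {"x": 1, "y": -2.5},
    {"x": 1, "y": -2.5},
    {"x": 1, "y": -2.5},
    {"x": 1, "y": -2.5},
    {"x": 1, "y": -2.5}
  ]
}}

```text
invalid input at $.increments[0]: expected keys x, y, z, rx, ry, rz
```

{"op": "play_rows", "data": {
  "increments": [
    {"x": 1, "y": -2.5},
    {"x": 1, "y": -2.5},
    {"x": 1, "y": -2.5},
    {"x": 1, "y": -2.5},
    {"x": 1, "y": -2.5},
    {"x": 1, "y": -2.5},
    {"x": 1, "y": -2.5},
    {"x": 1, "y": -2.5},
    {"x": 0.5, "y": -1},
    {}
  ]
}}

```text
invalid input at $.increments[0]: expected keys x, y, z, rx, ry, rz
```

Every row needs all six keys.

{"op": "play_rows", "data": {
  "claw": -1,
  "force": 60,
  "increments": [
    {"x": 0.5, "y": -1.2, "z": 0, "rx": 0, "ry": 0, "rz": 0.052},
    {"x": 1, "y": -2.5, "z": 0, "rx": 0, "ry": 0, "rz": 0},
    {"x": 1, "y": -2.5, "z": 0, "rx": 0, "ry": 0, "rz": 0},
    {"x": 1, "y": -2.5, "z": 0, "rx": 0, "ry": 0, "rz": 0},
    {"x": 1, "y": -2.5, "z": 0, "rx": 0, "ry": 0, "rz": 0},
    {"x": 1, "y": -2.5, "z": 0, "rx": 0, "ry": 0, "rz": 0},
    {"x": 1, "y": -2.5, "z": 0, "rx": 0, "ry": 0, "rz": 0},
    {"x": 1, "y": -2.5, "z": 0, "rx": 0, "ry": 0, "rz": 0},
    {"x": 1, "y": -2.5, "z": 0, "rx": 0, "ry": 0, "rz": 0},
    {"x": 1, "y": -2.5, "z": 0, "rx": 0, "ry": 0, "rz": 0}
  ]
}}

```text
time_s: 0.93
tool_pos: [0.3012, 0.378, 0.2388]
orientation: [-0.0, 0.135, 0.991, -0.0]
contact_force: [-0.0, -0.6, -0.3]
opening: 0.0851
grasp_force: 0.0
```

{"op": "play_rows", "data": {
  "increments": [
    {"x": 1, "y": -2.5, "z": 0, "rx": 0, "ry": 0, "rz": 0},
    {"x": 1, "y": -2.5, "z": 0, "rx": 0, "ry": 0, "rz": 0},
    {"x": 1, "y": -2.5, "z": 0, "rx": 0, "ry": 0, "rz": 0},
    {"x": 1, "y": -2.5, "z": 0, "rx": 0, "ry": 0, "rz": 0},
    {"x": 1, "y": -2.5, "z": 0, "rx": 0, "ry": 0, "rz": 0},
    {"x": 1, "y": -2.5, "z": 0, "rx": 0, "ry": 0, "rz": 0},
    {"x": 1, "y": -2.5, "z": 0, "rx": 0, "ry": 0, "rz": 0},
    {"x": 1, "y": -2.5, "z": 0, "rx": 0, "ry": 0, "rz": 0},
    {"x": 1, "y": -2.5, "z": 0, "rx": 0, "ry": 0, "rz": 0},
    {"x": 1, "y": -2.5, "z": 0, "rx": 0, "ry": 0, "rz": 0}
  ]
}}

```text
time_s: 1.77
tool_pos: [0.4012, 0.1282, 0.239]
orientation: [-0.0, 0.135, 0.991, -0.0]
contact_force: [0.2, 0.4, -0.2]
opening: 0.0854
grasp_force: 0.0
```

{"op": "play_rows", "data": {
  "increments": [
    {"x": 1, "y": -2.5, "z": 0, "rx": 0, "ry": 0, "rz": 0},
    {"x": 1, "y": -2.5, "z": 0, "rx": 0, "ry": 0, "rz": 0},
    {"x": 1, "y": -2.5, "z": 0, "rx": 0, "ry": 0, "rz": 0},
    {"x": 1, "y": -2.5, "z": 0, "rx": 0, "ry": 0, "rz": 0},
    {"x": 1, "y": -2.5, "z": 0, "rx": 0, "ry": 0, "rz": 0},
    {"x": 1, "y": -2.5, "z": 0, "rx": 0, "ry": 0, "rz": 0},
    {"x": 1, "y": -2.5, "z": 0, "rx": 0, "ry": 0, "rz": 0},
    {"x": 1, "y": -2.5, "z": 0, "rx": 0, "ry": 0, "rz": 0},
    {"x": 0.5, "y": -1, "z": 0, "rx": 0, "ry": 0, "rz": 0},
    {"x": 0, "y": 0, "z": 0, "rx": 0, "ry": 0, "rz": 0}
  ]
}}

```text
time_s: 2.6
tool_pos: [0.4865, -0.0821, 0.2389]
orientation: [-0.0, 0.136, 0.991, 0.0]
contact_force: [-0.0, -0.2, 0.1]
opening: 0.0856
grasp_force: 0.0
```

{"op": "play_rows", "data": {
  "increments": [
    {"x": 0.6, "y": -1.2, "z": 0, "rx": 0, "ry": 0, "rz": 0},
    {"x": 0.6, "y": -1.2, "z": 0, "rx": 0, "ry": 0, "rz": 0},
    {"x": 0.6, "y": -1.2, "z": -1.5, "rx": 0, "ry": 0, "rz": 0},
    {"x": 0.6, "y": -1.2, "z": -1.5, "rx": 0, "ry": 0, "rz": 0},
    {"x": 0.6, "y": -1.2, "z": -1.5, "rx": 0, "ry": 0, "rz": 0},
    {"x": 0, "y": 0, "z": -1.5, "rx": 0, "ry": 0, "rz": 0},
    {"x": 0, "y": 0, "z": -1.5, "rx": 0, "ry": 0, "rz": 0},
    {"x": 0, "y": 0, "z": -1.5, "rx": 0, "ry": 0, "rz": 0},
    {"x": 0, "y": 0, "z": 0, "rx": 0, "ry": 0, "rz": 0},
    {"x": 0, "y": 0, "z": 0, "rx": 0, "ry": 0, "rz": 0}
  ]
}}

```text
time_s: 3.43
tool_pos: [0.5159, -0.1401, 0.1487]
orientation: [-0.001, 0.135, 0.991, 0.0]
contact_force: [0.4, -1.0, -0.5]
opening: 0.0855
grasp_force: 0.0
```

```bash
python3 - <<'E'
from h import *
w=grab('wrist');I=w['pixels'];P=pts(w);Z=P[...,2]
m=((Z>.051)&(Z<.057)&(abs(P[...,0]-.5167)<.03)&(abs(P[...,1]+.142)<.03)).astype(np.uint8)
n,l,s,c=cv2.connectedComponentsWithStats(m);k=1+s[1:,4].argmax();print(s[k],c[k],Z[l==k].mean())
q=P[l==k][:,:2].astype(np.float32);print(q.mean(0),cv2.minAreaRect(q*1000))
K=w['camera_matrix'];print(-w['R'].T@w['t'])
print(status.state()['tool_pos'])
for n,X in (('end',[.5167,-.1422,.054]),('sq',[.5167+.121*.9636,-.1422-.121*.2672,.002])):
    x=K@(w['R']@np.array(X)+w['t']);p=x[:2]/x[2];print(n,p)
    cv2.circle(I,(int(p[0]),int(p[1])),4,(255,0,0),-1)
cv2.imwrite('pics/w1.png',I[...,::-1])
E
```

```text
[ 294  233   45   28 1173] [315.84910486 246.79113384] 0.054370345380915786
[ 0.51559776 -0.14010973] ((516.3690795898438, -140.2657470703125), (29.870670318603516, 19.44990348815918), 74.59187316894531)
[ 0.44584577 -0.11997117  0.28368951]
[ 0.51655351 -0.14049722  0.14980891]
end [313.29657638 248.97008313]
sq [314.37017179 358.23892973]
```

View pics/w1.png

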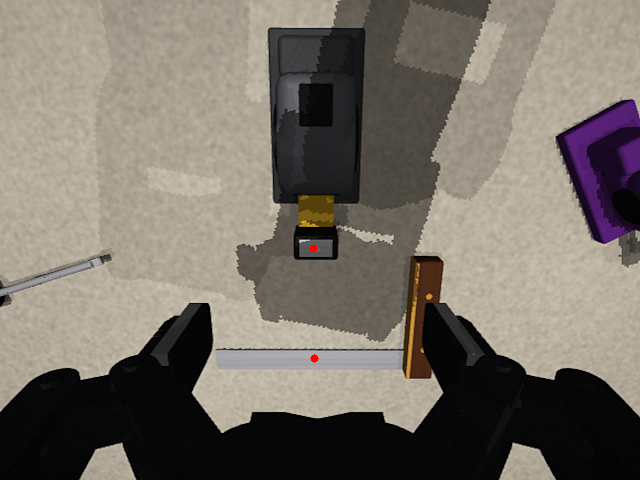

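The wrist view has the end piece at (316,247) and the square's blade mid-line at row 359, with my projected marks on both. The alignment is good, so I go down and grip.

{"op": "play_rows", "data": {
  "increments": [
    {"x": 0, "y": 0, "z": -1.4, "rx": 0, "ry": 0, "rz": 0},
    {"x": 0, "y": 0, "z": -1.5, "rx": 0, "ry": 0, "rz": 0},
    {"x": 0, "y": 0, "z": -1.5, "rx": 0, "ry": 0, "rz": 0},
    {"x": 0, "y": 0, "z": -1.5, "rx": 0, "ry": 0, "rz": 0},
    {"x": 0, "y": 0, "z": -1.5, "rx": 0, "ry": 0, "rz": 0},
    {"x": 0, "y": 0, "z": -1.5, "rx": 0, "ry": 0, "rz": 0},
    {"x": 0, "y": 0, "z": -1.2, "rx": 0, "ry": 0, "rz": 0},
    {"x": 0, "y": 0, "z": -1, "rx": 0, "ry": 0, "rz": 0},
    {"x": 0, "y": 0, "z": -0.6, "rx": 0, "ry": 0, "rz": 0},
    {"x": 0, "y": 0, "z": 0, "rx": 0, "ry": 0, "rz": 0}
  ]
}}

```text
time_s: 4.32
tool_pos: [0.5158, -0.1403, 0.0315]
orientation: [-0.001, 0.135, 0.991, 0.0]
contact_force: [-0.4, -0.6, -0.2]
opening: 0.0849
grasp_force: 0.0
```

{"op": "play_rows", "data": {
  "claw": 1,
  "force": 60,
  "increments": [
    {"x": 0, "y": 0, "z": 0, "rx": 0, "ry": 0, "rz": 0},
    {"x": 0, "y": 0, "z": 0, "rx": 0, "ry": 0, "rz": 0},
    {"x": 0, "y": 0, "z": 0, "rx": 0, "ry": 0, "rz": 0},
    {"x": 0, "y": 0, "z": 0, "rx": 0, "ry": 0, "rz": 0},
    {"x": 0, "y": 0, "z": 0, "rx": 0, "ry": 0, "rz": 0},
    {"x": 0, "y": 0, "z": 0, "rx": 0, "ry": 0, "rz": 0},
    {"x": 0, "y": 0, "z": 0, "rx": 0, "ry": 0, "rz": 0},
    {"x": 0, "y": 0, "z": 0, "rx": 0, "ry": 0, "rz": 0},
    {"x": 0, "y": 0, "z": 0, "rx": 0, "ry": 0, "rz": 0},
    {"x": 0, "y": 0, "z": 0, "rx": 0, "ry": 0, "rz": 0}
  ]
}}

```text
time_s: 5.15
tool_pos: [0.5165, -0.1413, 0.0332]
orientation: [0.0, 0.135, 0.991, -0.001]
contact_force: [-3.7, -3.3, 5.4]
opening: 0.0291
grasp_force: 60.8
```

{"op": "play_rows", "data": {
  "increments": [
    {"x": 0.3, "y": -0.08, "z": 0, "rx": 0, "ry": 0, "rz": 0},
    {"x": 0.6, "y": -0.17, "z": 0, "rx": 0, "ry": 0, "rz": 0},
    {"x": 0.6, "y": -0.17, "z": 0, "rx": 0, "ry": 0, "rz": 0},
    {"x": 0.6, "y": -0.16, "z": 0, "rx": 0, "ry": 0, "rz": 0},
    {"x": 0.6, "y": -0.17, "z": 0, "rx": 0, "ry": 0, "rz": 0},
    {"x": 0.6, "y": -0.17, "z": 0, "rx": 0, "ry": 0, "rz": 0},
    {"x": 0.6, "y": -0.16, "z": 0, "rx": 0, "ry": 0, "rz": 0},
    {"x": 0.6, "y": -0.17, "z": 0, "rx": 0, "ry": 0, "rz": 0},
    {"x": 0.6, "y": -0.17, "z": 0, "rx": 0, "ry": 0, "rz": 0},
    {"x": 0.6, "y": -0.16, "z": 0, "rx": 0, "ry": 0, "rz": 0}
  ]
}}

```text
time_s: 5.98
tool_pos: [0.5733, -0.1573, 0.0332]
orientation: [-0.0, 0.135, 0.991, -0.001]
contact_force: [-5.6, -3.5, 6.9]
opening: 0.0289
grasp_force: 60.9
```

{"op": "play_rows", "data": {
  "increments": [
    {"x": 0.6, "y": -0.17, "z": 0, "rx": 0, "ry": 0, "rz": 0},
    {"x": 0.6, "y": -0.17, "z": 0, "rx": 0, "ry": 0, "rz": 0},
    {"x": 0.6, "y": -0.16, "z": 0, "rx": 0, "ry": 0, "rz": 0},
    {"x": 0.6, "y": -0.17, "z": 0, "rx": 0, "ry": 0, "rz": 0},
    {"x": 0.6, "y": -0.17, "z": 0, "rx": 0, "ry": 0, "rz": 0},
    {"x": 0.6, "y": -0.16, "z": 0, "rx": 0, "ry": 0, "rz": 0},
    {"x": 0.6, "y": -0.17, "z": 0, "rx": 0, "ry": 0, "rz": 0},
    {"x": 0.6, "y": -0.17, "z": 0, "rx": 0, "ry": 0, "rz": 0},
    {"x": 0.6, "y": -0.16, "z": 0, "rx": 0, "ry": 0, "rz": 0},
    {"x": 0.5, "y": -0.14, "z": 0, "rx": 0, "ry": 0, "rz": 0}
  ]
}}

```text
time_s: 6.82
tool_pos: [0.6321, -0.1738, 0.0332]
orientation: [-0.001, 0.135, 0.991, -0.001]
contact_force: [-5.5, -2.6, 6.8]
opening: 0.029
grasp_force: 60.8
```

```bash
python3 - <<'E'
from h import *
s=status.state();print(s['tool_pos'],s['contact_force'],s['opening'],s['grasp_force'])
cv2.imwrite('pics/w2.png',grab('wrist')['pixels'][...,::-1])
d=grab('top');cv2.imwrite('pics/t2.png',d['pixels'][...,::-1])
E
```

```text
[ 0.63213537 -0.17379951  0.03320646] [-5.53664199 -2.58330032  6.82553124] 0.028985693355939476 60.82873284816742
```

View pics/w2.png

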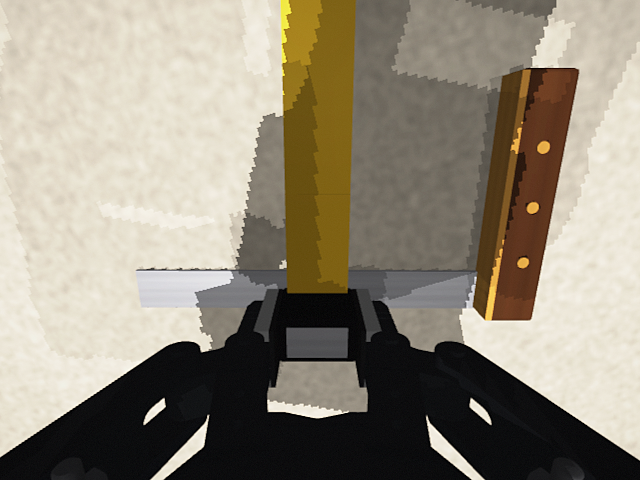

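The end piece is gripped and out: steel top at (317,344), yellow blade behind it, square blade rows 270–307 at columns 140–470. Next I measure the offset by casting rays.

```bash
python3 - <<'E'
from h import *
w=load('wrist');u=np.array([.9636,-.2672,0])
e=ray(w,317,343.5,.054);print(e)
P=pts(w);print(P[342:346,312:322].reshape(-1,3).mean(0))
for c in (150,180,240,420,460):
    for r in (270,307): 
        p=ray(w,c,r,.002);print(c,r,(p-e)@u)
E
```

```text
[ 0.63237446 -0.1731078   0.054     ]
[ 0.62826243 -0.17212852  0.06061547]
150 270 -0.008366039089359324
150 307 0.011883055047964747
180 270 -0.008347710071905092
180 307 0.01189947638248162
240 270 -0.008311065225842754
240 307 0.011932306848046642
420 270 -0.0082012360846251
420 307 0.012030700725739243
460 270 -0.008176851054541651
460 307 0.012052546189854437
```

{"op": "play_rows", "data": {
  "increments": [
    {"x": 0, "y": 0, "z": 0, "rx": 0, "ry": 0, "rz": 0},
    {"x": 0, "y": 0, "z": 0, "rx": 0, "ry": 0, "rz": 0},
    {"x": 0, "y": 0, "z": 0, "rx": 0, "ry": 0, "rz": 0},
    {"x": 0, "y": 0, "z": 0, "rx": 0, "ry": 0, "rz": 0},
    {"x": 0, "y": 0, "z": 0, "rx": 0, "ry": 0, "rz": 0},
    {"x": 0, "y": 0, "z": 0, "rx": 0, "ry": 0, "rz": 0},
    {"x": 0, "y": 0, "z": 0, "rx": 0, "ry": 0, "rz": 0},
    {"x": 0, "y": 0, "z": 0, "rx": 0, "ry": 0, "rz": 0},
    {"x": 0, "y": 0, "z": 0, "rx": 0, "ry": 0, "rz": 0},
    {"x": 0, "y": 0, "z": 0, "rx": 0, "ry": 0, "rz": 0}
  ]
}}

```text
time_s: 7.75
tool_pos: [0.6319, -0.1737, 0.0332]
orientation: [-0.0, 0.135, 0.991, -0.001]
contact_force: [-5.5, -3.2, 6.6]
opening: 0.0291
grasp_force: 60.9
```

The end piece is within 2 mm of the blade's middle, so I keep holding.

{"op": "play_rows", "data": {
  "increments": [
    {"x": 0, "y": 0, "z": 0, "rx": 0, "ry": 0, "rz": 0},
    {"x": 0, "y": 0, "z": 0, "rx": 0, "ry": 0, "rz": 0},
    {"x": 0, "y": 0, "z": 0, "rx": 0, "ry": 0, "rz": 0},
    {"x": 0, "y": 0, "z": 0, "rx": 0, "ry": 0, "rz": 0},
    {"x": 0, "y": 0, "z": 0, "rx": 0, "ry": 0, "rz": 0},
    {"x": 0, "y": 0, "z": 0, "rx": 0, "ry": 0, "rz": 0},
    {"x": 0, "y": 0, "z": 0, "rx": 0, "ry": 0, "rz": 0},
    {"x": 0, "y": 0, "z": 0, "rx": 0, "ry": 0, "rz": 0},
    {"x": 0, "y": 0, "z": 0, "rx": 0, "ry": 0, "rz": 0},
    {"x": 0, "y": 0, "z": 0, "rx": 0, "ry": 0, "rz": 0}
  ]
}}

```text
time_s: 8.58
tool_pos: [0.6319, -0.1737, 0.0332]
orientation: [-0.0, 0.135, 0.991, -0.001]
contact_force: [-6.0, -2.6, 6.9]
opening: 0.0288
grasp_force: 60.9
```

{"op": "play_rows", "data": {
  "increments": [
    {"x": 0, "y": 0, "z": 0, "rx": 0, "ry": 0, "rz": 0},
    {"x": 0, "y": 0, "z": 0, "rx": 0, "ry": 0, "rz": 0},
    {"x": 0, "y": 0, "z": 0, "rx": 0, "ry": 0, "rz": 0},
    {"x": 0, "y": 0, "z": 0, "rx": 0, "ry": 0, "rz": 0},
    {"x": 0, "y": 0, "z": 0, "rx": 0, "ry": 0, "rz": 0},
    {"x": 0, "y": 0, "z": 0, "rx": 0, "ry": 0, "rz": 0},
    {"x": 0, "y": 0, "z": 0, "rx": 0, "ry": 0, "rz": 0},
    {"x": 0, "y": 0, "z": 0, "rx": 0, "ry": 0, "rz": 0},
    {"x": 0, "y": 0, "z": 0, "rx": 0, "ry": 0, "rz": 0},
    {"x": 0, "y": 0, "z": 0, "rx": 0, "ry": 0, "rz": 0}
  ]
}}

```text
time_s: 9.42
tool_pos: [0.6319, -0.1737, 0.0332]
orientation: [-0.0, 0.135, 0.991, -0.001]
contact_force: [-5.6, -3.2, 6.1]
opening: 0.0292
grasp_force: 60.9
```

{"op": "play_rows", "data": {
  "increments": [
    {"x": -0.5, "y": 0.14, "z": 0, "rx": 0, "ry": 0, "rz": 0},
    {"x": -0.6, "y": 0.17, "z": 0, "rx": 0, "ry": 0, "rz": 0},
    {"x": -0.6, "y": 0.17, "z": 0, "rx": 0, "ry": 0, "rz": 0},
    {"x": -0.6, "y": 0.16, "z": 0, "rx": 0, "ry": 0, "rz": 0},
    {"x": -0.6, "y": 0.17, "z": 0, "rx": 0, "ry": 0, "rz": 0},
    {"x": -0.6, "y": 0.17, "z": 0, "rx": 0, "ry": 0, "rz": 0},
    {"x": -0.6, "y": 0.16, "z": 0, "rx": 0, "ry": 0, "rz": 0},
    {"x": -0.6, "y": 0.17, "z": 0, "rx": 0, "ry": 0, "rz": 0},
    {"x": -0.6, "y": 0.17, "z": 0, "rx": 0, "ry": 0, "rz": 0},
    {"x": -0.6, "y": 0.16, "z": 0, "rx": 0, "ry": 0, "rz": 0}
  ]
}}

```text
time_s: 10.25
tool_pos: [0.5729, -0.1572, 0.0332]
orientation: [0.0, 0.135, 0.991, -0.001]
contact_force: [-4.3, -3.8, 6.4]
opening: 0.0294
grasp_force: 60.9
```

{"op": "play_rows", "data": {
  "increments": [
    {"x": -0.6, "y": 0.17, "z": 0, "rx": 0, "ry": 0, "rz": 0},
    {"x": -0.6, "y": 0.17, "z": 0, "rx": 0, "ry": 0, "rz": 0},
    {"x": -0.6, "y": 0.16, "z": 0, "rx": 0, "ry": 0, "rz": 0},
    {"x": -0.6, "y": 0.17, "z": 0, "rx": 0, "ry": 0, "rz": 0},
    {"x": -0.6, "y": 0.17, "z": 0, "rx": 0, "ry": 0, "rz": 0},
    {"x": -0.6, "y": 0.16, "z": 0, "rx": 0, "ry": 0, "rz": 0},
    {"x": -0.6, "y": 0.17, "z": 0, "rx": 0, "ry": 0, "rz": 0},
    {"x": -0.6, "y": 0.17, "z": 0, "rx": 0, "ry": 0, "rz": 0},
    {"x": -0.5, "y": 0.14, "z": 0, "rx": 0, "ry": 0, "rz": 0},
    {"x": -0.2, "y": 0.05, "z": 0, "rx": 0, "ry": 0, "rz": 0}
  ]
}}

```text
time_s: 11.08
tool_pos: [0.5179, -0.1417, 0.0332]
orientation: [0.0, 0.135, 0.991, -0.001]
contact_force: [-4.5, -3.0, 6.1]
opening: 0.0289
grasp_force: 61.0
```

{"op": "play_rows", "data": {
  "increments": [
    {"x": -0.1, "y": 0.03, "z": 0, "rx": 0, "ry": 0, "rz": 0},
    {"x": 0, "y": 0, "z": 0, "rx": 0, "ry": 0, "rz": 0},
    {"x": 0, "y": 0, "z": 0, "rx": 0, "ry": 0, "rz": 0},
    {"x": 0, "y": 0, "z": 0, "rx": 0, "ry": 0, "rz": 0},
    {"x": 0, "y": 0, "z": 0, "rx": 0, "ry": 0, "rz": 0},
    {"x": 0, "y": 0, "z": 0, "rx": 0, "ry": 0, "rz": 0},
    {"x": 0, "y": 0, "z": 0, "rx": 0, "ry": 0, "rz": 0},
    {"x": 0, "y": 0, "z": 0, "rx": 0, "ry": 0, "rz": 0},
    {"x": 0, "y": 0, "z": 0, "rx": 0, "ry": 0, "rz": 0},
    {"x": 0, "y": 0, "z": 0, "rx": 0, "ry": 0, "rz": 0}
  ]
}}

```text
time_s: 11.92
tool_pos: [0.5173, -0.1415, 0.0332]
orientation: [0.0, 0.135, 0.991, -0.001]
contact_force: [-3.7, -2.7, 6.3]
opening: 0.029
grasp_force: 61.0
```

{"op": "play_rows", "data": {
  "claw": -1,
  "increments": [
    {"x": 0, "y": 0, "z": 0, "rx": 0, "ry": 0, "rz": 0},
    {"x": 0, "y": 0, "z": 0, "rx": 0, "ry": 0, "rz": 0},
    {"x": 0, "y": 0, "z": 0, "rx": 0, "ry": 0, "rz": 0},
    {"x": 0, "y": 0, "z": 0, "rx": 0, "ry": 0, "rz": 0},
    {"x": 0, "y": 0, "z": 0, "rx": 0, "ry": 0, "rz": 0},
    {"x": 0, "y": 0, "z": 0, "rx": 0, "ry": 0, "rz": 0},
    {"x": 0, "y": 0, "z": 0, "rx": 0, "ry": 0, "rz": 0},
    {"x": 0, "y": 0, "z": 0, "rx": 0, "ry": 0, "rz": 0},
    {"x": 0, "y": 0, "z": 0, "rx": 0, "ry": 0, "rz": 0},
    {"x": 0, "y": 0, "z": 0, "rx": 0, "ry": 0, "rz": 0}
  ]
}}

```text
time_s: 12.75
tool_pos: [0.5172, -0.1408, 0.0323]
orientation: [-0.0, 0.135, 0.991, 0.0]
contact_force: [0.5, -0.2, -0.3]
opening: 0.0851
grasp_force: 0.0
```

{"op": "play_rows", "data": {
  "increments": [
    {"x": 0, "y": 0, "z": 0.5, "rx": 0, "ry": 0, "rz": 0},
    {"x": 0, "y": 0, "z": 1.5, "rx": 0, "ry": 0, "rz": 0},
    {"x": 0, "y": 0, "z": 1.5, "rx": 0, "ry": 0, "rz": 0},
    {"x": 0, "y": 0, "z": 1.5, "rx": 0, "ry": 0, "rz": 0},
    {"x": 0, "y": 0, "z": 1.5, "rx": 0, "ry": 0, "rz": 0},
    {"x": 0, "y": 0, "z": 1.5, "rx": 0, "ry": 0, "rz": 0},
    {"x": 0, "y": 0, "z": 1.5, "rx": 0, "ry": 0, "rz": 0},
    {"x": 0, "y": 0, "z": 1.5, "rx": 0, "ry": 0, "rz": 0},
    {"x": 0, "y": 0, "z": 0.5, "rx": 0, "ry": 0, "rz": 0},
    {"x": 0, "y": 0, "z": 0, "rx": 0, "ry": 0, "rz": 0}
  ]
}}

```text
time_s: 13.58
tool_pos: [0.5182, -0.1413, 0.1491]
orientation: [0.002, 0.135, 0.991, -0.001]
contact_force: [0.4, -0.2, 0.7]
opening: 0.0856
grasp_force: 0.0
```

```bash
python3 - <<'E'
from h import *
w=grab('wrist');P=pts(w);Z=P[...,2]
m=((Z>.051)&(Z<.057)&(abs(P[...,0]-.5167)<.03)&(abs(P[...,1]+.142)<.03)).astype(np.uint8)
n,l,s,c=cv2.connectedComponentsWithStats(m);k=1+s[1:,4].argmax()
print(cv2.minAreaRect(P[l==k][:,:2].astype(np.float32)*1000),status.state()['contact_force'])
cv2.imwrite('pics/w3.png',w['pixels'][...,::-1])
E
```

```text
((516.6221923828125, -140.26097106933594), (29.591203689575195, 19.273117065429688), 73.31059265136719) [ 0.78718846 -0.01967902 -0.12190214]
```

View pics/w3.png

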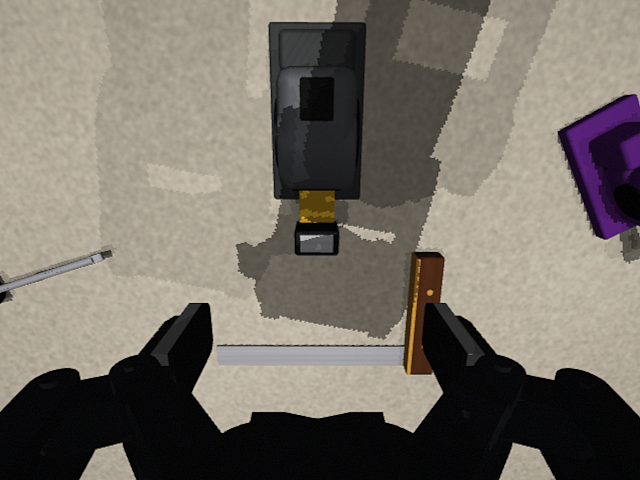

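The blade is back in, with the end piece at (317,240) and at the same world position as at the start. The gripper is clear of everything.

```bash
python3 -c "
from station import manip
print(manip.hand_in())"
```

```text
the job is handed in; nothing more can be done
None
```

I pulled the larger tape's end piece out to within 2 mm of the middle of the square's blade, held it there for about 2.6 s, eased it fully back in, let go and handed the job in at about 14 s; I never touched the smaller tape, and the hand-in gave no verdict.

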